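Hold a display-case door to its jamb, hinge holes in line

TASK

Set the dark jamb block squarely and fully down into the pocket of the blue-rimmed nest and let go of it. Then take the small glazed door panel out of its rack and bring its brass knuckle upright into the gap between the two knuckles on the block, so that the holes line up for a pin to slide straight through. Finish while still holding the panel there in the gripper, hanging free without pressing on the block; leave the pin, the walnuts, the brush and the gouge alone.

Things in the scene. Friction and masses are not known exactly. Their poses are not given: they have to be found in the camera images.
- nest: Assembly nest fixed to the table: aluminium floor, blue rim, 84 (x) x 156 (y) mm outside, rim top 22 mm above the table. Pocket open at the top, 52 (x) x 124 (y) mm, 12 mm deep, rim 16 mm wide. Origin at the underside centre; y along the pocket, z up; y within 0.4 rad of world y.
- nest_floor (a point): Centre of the nest's pocket floor, 10 mm above the table; axes as the nest's. A block seated square has its underside here.
- jamb: Loose dark wood block, 48 (x) x 120 (y) x 40 (z) mm, about 0.3 kg, on the table, y within 0.4 rad of world y; brass leaf and two knuckles on top, tops 66 mm above the underside. Origin at the underside centre, z up. Grip over the 48 mm width at mid-length, high enough that the fingertips clear the nest's rim (12 mm above the underside once seated). May go in either way round.
- jamb_axis (a point): On the block: middle of the gap between its two knuckles, on the axis of their holes (along y), 56 mm above the underside, 14 mm above the brass leaf. Knuckles: brass tubes along y, 20 mm outside, 10 mm hole, each 24 mm long, at y = -37 to -13 and +13 to +37 mm; gap 26 mm. Axes as the block's.
- panel: Loose glazed door panel with wooden frame, about 0.13 kg, upright in the rack: frame 14 thick (x) x 100 wide (y) mm, from 24 to 98 mm above the origin; pinch its top rail from above over the 14 mm. One brass knuckle (tube along y, 20 mm outside, 10 mm hole, 22 mm long) hangs under the middle of its lower edge. Origin at the knuckle's lowest point, z up. Either way round will do.
- panel_axis (a point): On the panel: centre of its knuckle on the axis of its hole (along y), 10 mm above the panel's origin. Axes as the panel's.
- panel_grip (a point): On the panel: centre of its top rail, 89 mm above the panel's origin, 9 mm below the top edge.
- rack: Light wood rack fixed to the table: base 80 (x) x 130 (y) x 8 mm, slotted posts at y = -40 and +40 mm, 60 mm high, slots 17 mm wide, in which the panel's frame stands on ledges 32 mm above the table, y within 0.4 rad of world y. The panel lifts straight up, clear after 60 mm. Origin at the underside centre. Rack and block stand either side of the nest, which is left varies.
- pin: Brass hinge pin, 6 mm thick, 90 mm long, lying in a small white tray on the table; origin under its middle. Not to be moved.
- walnut_a: Walnut, 36 mm wide, 38 mm high, on the table; origin at its underside. Not to be moved.
- walnut_b: Walnut, 36 mm wide, 38 mm high, on the table; origin at its underside. Not to be moved.
- walnut_c: Walnut, 36 mm wide, 38 mm high, on the table beyond the nest; origin at its underside. Not to be moved.
- brush: Red-handled brush lying on the table beyond the nest, handle along its -x, under 45 mm high. Not to be moved.
- gouge: Carver's gouge with dark handle, 160 mm long, lying on the table beyond the nest, handle along its -x, under 45 mm high. Not to be moved.
Not all that is in view belongs to the job. What is shaped like the panel but purple is not meant.

How it is judged:
On the way:
1. the jamb block sits squarely on the floor of the nest's pocket, let go by the fingers, with the panel not yet taken (x of jamb in the frame of nest_floor between -0.004 and 0.004 m and y of jamb in the frame of nest_floor between -0.004 and 0.004 m and z of jamb in the frame of nest_floor between -0.003 and 0.003 m and angle between jamb's own z axis and vertical below 0.04 rad and angle between the y axis of jamb and the y axis of nest, either way round below 0.06 rad and contact force between the fingers and jamb below 0.1 N and contact force between the fingers and panel below 0.1 N), for 0.2 s.
At the end, for the whole second after the job is handed in: Block untouched in the pocket (centre within 4 mm, 3 mm of the floor, level 0.04, square 0.06 rad). Panel still in the fingers (over 2 N), upright within 0.1 rad, hole centres within 3.5 mm, axes within 0.07 rad, under 3 N on the block, off the nest; bystanders within 20 mm (x of jamb in the frame of nest_floor between -0.004 and 0.004 m and y of jamb in the frame of nest_floor between -0.004 and 0.004 m and z of jamb in the frame of nest_floor between -0.003 and 0.003 m and angle between jamb's own z axis and vertical below 0.04 rad and angle between the y axis of jamb and the y axis of nest, either way round below 0.06 rad and distance between panel_axis and jamb_axis below 0.0035 m and angle between the y axis of panel and the y axis of jamb, either way round below 0.07 rad and angle between panel's own z axis and vertical below 0.1 rad and contact force between the fingers and panel above 2 N and contact force between panel and jamb below 3 N and contact force between panel and nest below 0.1 N and contact force between the arm and jamb below 0.1 N and linear speed of panel below 0.02 m/s); the arm keeps its last pose, push and grip.
It fails at once if the pin, a walnut, the brush or the gouge is moved more than 20 mm (distance of any of walnut_a, walnut_b, walnut_c, brush, gouge, pin from where it was at the start of the episode above 0.02 m).
It also fails if it takes over 56 s, if anything falls off the work surface, if the arm or the gripper's body presses on something with over 40 N, if the wrist force passes 120 N, or if a joint passes its speed limit or range.

ROBOT

A 6-joint arm with a two-finger parallel gripper is mounted at the origin on the work surface. World frame = base frame: x ahead of the robot, y to its left, z up, the work surface at z = 0. Lengths are in m, angles in rad, forces in N, time in s.
With the tool pointing down it reaches from about 0.35 to 0.775 m from the base axis. Payload 5.5 kg.
Tool frame: the origin (TCP) lies at the very end of the fingers, on their centre line; the grasp point (between the pads) lies 19 mm behind it; z points along the fingers, y is the line along which they close (so a half turn about z gives the same grasp; the last joint's range is limited). The gripper opens to 85 mm and grips with 20 to 120 N. Pads are 22 mm wide; open, the fingers measure 114 mm over their backs; the gripper's body (76 mm by 85 mm) begins 54 mm behind the grasp point. The pads swing forward as they close: fully open they stand 13 mm farther back than shut.
Start: joints at [-1.384, 0.313, 0.046, 1.304, 0, 1.431], TCP at [0.185, -0.545, 0.231] pointing down, gripper open.
Joint ranges: [-2.76, 2.76], [-0.86, 1.69], [-1.03, 1.26], [-2.2, 2.34], [-1.47, 1.5], [-3.14, 3.14]. Speed limits (rad/s): [2.57, 2.57, 3.14, 3.14, 3.14, 3.14].

INTERFACE

Orientations are given as a unit quaternion [w, x, y, z].
In Python, from workcell import env, viewer, nets gives the robot as it stands. The module is installed in compiled form; this text tells all that it offers.
- The arm moves only by the shell command python3 -m creep 'ROWS' [OPENING] [FORCE]. ROWS is a JSON list of rows, 1 to 8 of them, each of 6 numbers: dx, dy, dz in m, then a rotation vector rx, ry, rz in rad; each row is the pose to reach, as a shift and turn from the pose commanded when the command began, along the tool's axes at that moment; what a row does not reach only later rows make up. A row lasts 1/8 s, in which the tool goes at most 0.0625 m and 0.188 rad, less where a joint would pass 70% of its speed; a pose out of reach is approached as far as the arm can. OPENING is the finger opening in m, set as the command begins (- or left out keeps the last). The fingers move at their own pace and stop on an object; FORCE is the grip in N (left out, the last holds). Time passes only in rows, so rows that do not move let the fingers close. It prints the time, the measured TCP pose, the force, the opening and the grip force at its end.
- env.get_state(): the state, without advancing time (a new reading comes with each control period).
- viewer.read_camera(name): name is "side" or "top" or "wrist"; returns a dict with "image" (400x640x3 uint8, red, green, blue), "K" (3x3 intrinsics, pixels), "R" (3x3) and "t" (3): a world point X has camera coordinates R X + t. Camera axes: x right, y down, z forward; pixel columns grow to the right and rows downward; lengths in m; the calibration is good to about 2 mm. A picture is of the moment at which its call begins. There is no depth.
- env.hand_in(): hands the job in; it is judged then, once.
Trained networks look in a picture, given as the dict that the camera call returned (one of the last four; its "shot" number tells which), for a name from the list of things; names that differ only in an ending like _2 or _b are one class to them, and where a whole thing is asked for, a point or a joint stands for the part that bears it (a point fixed in the world has none). Each returns a list of dicts, best first, with "confidence" (0 to 1); they miss things now and then, are a little off and sometimes report something else, mostly with a low value. They report only what shows in the picture. A call takes as long as a camera call. They do not tell look-alikes from the thing itself.
- nets.outline_of(label, picture): "region" (400x640 bool, what is visible of it) and "box" ([left, top, right, bottom] in pixels, round what is visible of it).
The state is a dict: "clock": time; "joint_pos": joint angles; "qvel": joint speeds; "tau": joint torques, N m; "tcp_pos": TCP position; "orientation": TCP orientation; "wrist_force": force on the tool from outside, world axes, zero at the start; "ft_torque": the same for the moment, N m; "finger_gap": finger opening in m; "grip_force": force on a finger pad.
Only numpy, scipy, OpenCV 4.12 (cv2) and the standard library are available. Lean on these libraries where they do the work, as an engineer would, in place of code of your own. Each camera call takes 0.05 s, during which the arm holds its last target. There are 200 camera calls.

## Working session

There is one attempt and no reset: what is moved stays moved. The work goes in short steps, Python scripts to look and compute and a shell command to move; the robot and the scene stay as the last step left them, time stands still between calls to the robot, and variables do not carry over. Pictures are saved under pics/ and viewed, at most 10 in all, crops included, and the job is handed in when it is done.

```bash
mkdir -p pics; python3 - <<'E'
from workcell import env, viewer, nets
import cv2,numpy as np
s=env.get_state();print({k:np.round(v,3).tolist() for k,v in s.items()})
for n in ["top","side"]:
    p=viewer.read_camera(n);cv2.imwrite(f"pics/{n}0.png",p["image"][:,:,::-1])
    print(n,p["K"].round(1).tolist(),p["R"].round(4).tolist(),p["t"].round(4).tolist())
    for l in ["nest","jamb","panel","rack"]:
        for o in nets.outline_of(l,p)[:3]: print(l,round(o["confidence"],2),np.round(o["box"]).tolist())
E
```

```text
{'clock': 0.0, 'joint_pos': [-1.384, 0.314, 0.045, 1.304, -0.0, 1.431], 'qvel': [-0.001, 0.001, -0.001, 0.002, -0.0, 0.0], 'tau': [-0.001, -48.062, 29.853, 0.019, -0.0, 0.0], 'tcp_pos': [0.184, -0.544, 0.23], 'orientation': [-0.001, 0.987, 0.163, -0.0], 'wrist_force': [0.693, -0.792, 0.202], 'ft_torque': [-0.024, -0.027, -0.041], 'grip_force': 0.0, 'finger_gap': 0.085}
top [[365.6, 0.0, 323.2], [0.0, 365.6, 198.7], [0.0, 0.0, 1.0]] [[-0.0224, -0.9997, 0.0039], [-0.9953, 0.022, -0.0947], [0.0946, -0.006, -0.9955]] [0.0933, 0.5599, 0.9033]
nest 0.8 [324.0, 184.0, 384.0, 221.0]
nest 0.26 [454.0, 204.0, 505.0, 227.0]
jamb 0.69 [454.0, 204.0, 505.0, 227.0]
panel 0.84 [241.0, 275.0, 257.0, 316.0]
panel 0.82 [206.0, 210.0, 252.0, 230.0]
panel 0.61 [155.0, 263.0, 197.0, 301.0]
rack 0.57 [207.0, 199.0, 262.0, 242.0]
side [[494.7, 0.0, 320.9], [0.0, 494.7, 199.1], [0.0, 0.0, 1.0]] [[-0.7037, -0.7104, 0.0121], [-0.4295, 0.4118, -0.8037], [0.566, -0.5707, -0.5949]] [0.4373, 0.2871, 0.9561]
nest 0.82 [308.0, 192.0, 369.0, 242.0]
nest 0.6 [341.0, 253.0, 358.0, 269.0]
jamb 0.96 [405.0, 158.0, 452.0, 186.0]
jamb 0.65 [234.0, 237.0, 270.0, 293.0]
panel 0.86 [227.0, 314.0, 258.0, 379.0]
panel 0.83 [235.0, 236.0, 269.0, 293.0]
```

View pics/top0.png

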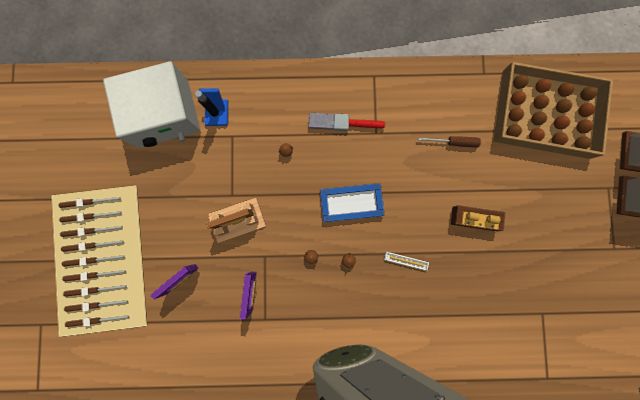

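View pics/side0.png

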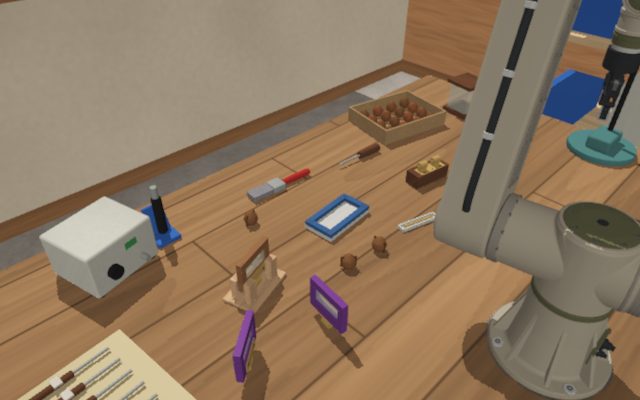

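The top view shows the nest at about (352,203), the block at (478,219) on the right, and the panel in its rack at (235,218) on the left. The two purple panels are decoys, and the pin tray sits at (406,261). I'll fit the object models to the outlines.

```bash
cat > h.py <<'E'
from workcell import env, viewer, nets
import cv2,numpy as np
from scipy.optimize import minimize
from scipy.spatial.transform import Rotation as Ro
def box(x,y,z): return np.array([[a,b,c] for a in x for b in y for c in z])
def cyl(y,z): return np.array([[.01*np.cos(t),b,z+.01*np.sin(t)] for t in np.linspace(0,6.283,17)[:-1] for b in y])
M={"nest":[box((-.042,.042),(-.078,.078),(0,.022))],
 "jamb":[box((-.024,.024),(-.06,.06),(0,.04)),cyl((-.037,-.013),.056),cyl((.013,.037),.056)],
 "panel":[box((-.007,.007),(-.05,.05),(.024,.098)),cyl((-.011,.011),.01)]}
def proj(p,X):
    c=X@p["R"].T+p["t"]; u=c@p["K"].T; return u[:,:2]/u[:,2:]
def pose(v,X,z): # v=x,y,yaw
    c,s=np.cos(v[2]),np.sin(v[2]); return X@np.array([[c,s,0],[-s,c,0],[0,0,1]])+[v[0],v[1],z]
def render(p,l,v,z,S=4):
    m=np.zeros((400*S,640*S),np.uint8)
    for X in M[l]:
        h=cv2.convexHull(proj(p,pose(v,X,z)).astype(np.float32)); cv2.fillConvexPoly(m,np.round(((h+.5)*S-.5)*16).astype(np.int32),1,shift=4)
    return cv2.resize(m.astype(np.float32),(640,400),interpolation=cv2.INTER_AREA)
def fit(l,pics,g,z=0,sel=None):
    R=[]
    for p in pics:
        c=proj(p,np.array([[g[0],g[1],z+.04]]))[0]
        os=[o for o in nets.outline_of(l,p) if np.linalg.norm([(o["box"][0]+o["box"][2])/2-c[0],(o["box"][1]+o["box"][3])/2-c[1]])<(sel or 40)]
        if os: R.append((p,os[0]["region"].astype(np.float32)))
    def f(v):
        e=0
        for p,r in R:
            m=render(p,l,v,z); e+=1-np.minimum(m,r).sum()/np.maximum(m,r).sum()
        return e/len(R)
    b=None
    for a in (-.25,0,.25) if len(g)<3 else (g[2],):
        s=np.array([g[0],g[1],a]); r=minimize(f,s,method="Nelder-Mead",options=dict(initial_simplex=[s,s+[.01,0,0],s+[0,.01,0],s+[0,0,.12]],xatol=1e-4,fatol=1e-5,maxiter=150))
        if b is None or r.fun<b.fun: b=r
    print(l,len(R),b.x.round(4),round(b.fun,3)); return b.x
def ray(p,uv,z):
    d=p["R"].T@np.linalg.inv(p["K"])@np.array([*uv,1.]); o=-p["R"].T@p["t"]; return (o+d*(z-o[2])/d[2])[:2]
def tool(): # state and conversion of world goal into tool axes
    s=env.get_state(); q=s["orientation"]; return s,Ro.from_quat([q[1],q[2],q[3],q[0]])
def goto(x,y,z,ydir):
    """shift in tool axes & rotvec so tool points down, tool y at world angle ydir (mod pi)"""
    s,r=tool(); d=r.inv().apply(np.array([x,y,z])-s["tcp_pos"]); b=None
    for a in (ydir,ydir+np.pi):
        yv=np.array([np.cos(a),np.sin(a),0]); zv=np.array([0,0,-1.]); t=Ro.from_matrix(np.c_[np.cross(yv,zv),yv,zv])
        rv=(r.inv()*t).as_rotvec()
        if b is None or np.linalg.norm(rv)<np.linalg.norm(b): b=rv
    print("clock",round(float(s["clock"]),2),"tcp",s["tcp_pos"].round(4),"j",np.round(s["joint_pos"],2),"shift",d.round(4),"rot",b.round(4))
E
python3 - <<'E'
from h import *
t=viewer.read_camera("top");s=viewer.read_camera("side")
for l,uv,zz,z in (("nest",(352,203),.02,0),("jamb",(478,217),.04,0),("panel",(233,212),.1,.008)):
    g=ray(t,uv,zz)
    for P in ([t],[t,s]): v=fit(l,P,g,z)
    if l=="jamb": goto(v[0],v[1],.2,v[2])
E
```

```text
nest 1 [0.5523 0.0075 0.0919] 0.03
nest 2 [0.5538 0.0083 0.0763] 0.048Traceback (most recent call last):
  File "<stdin>", line 5, in <module>
  File "h.py", line 32, in fit
    s=np.array([g[0],g[1],a]); r=minimize(f,s,method="Nelder-Mead",options=dict(initial_simplex=[s,s+[.01,0,0],s+[0,.01,0],s+[0,0,.12]],xatol=1e-4,fatol=1e-5,maxiter=150))
                                 ~~~~~~~~^^^^^^^^^^^^^^^^^^^^^^^^^^^^^^^^^^^^^^^^^^^^^^^^^^^^^^^^^^^^^^^^^^^^^^^^^^^^^^^^^^^^^^^^^^^^^^^^^^^^^^^^^^^^^^^^^^^^^^^^^^^^^^^^^^
    res = _minimize_neldermead(fun, x0, args, callback, bounds=bounds,
                               **options)
    fsim[k] = func(sim[k])
              ~~~~^^^^^^^^
    fx = function(np.copy(x), *(wrapper_args + args))
  File "h.py", line 29, in f
    return e/len(R)
           ~^~~~~~~
ZeroDivisionError: division by zero
```

```bash
sed -i 's/^    def f(v):/    if not R: print(l,"none"); return None\n    def f(v):/' h.py
python3 - <<'E'
from h import *
t=viewer.read_camera("top");s=viewer.read_camera("side");t2=viewer.read_camera("top")
for l,uv,zz,z in (("jamb",(478,217),.04,0),("panel",(233,212),.1,.008)):
    g=ray(t,uv,zz); print(g)
    for P in ([t],[t2],[s],[t,t2,s]):
        v=fit(l,P,g,z) 
        if v is not None and l=="jamb": goto(v[0],v[1],.22,v[2])
E
```

```text
[ 0.50603204 -0.30469194]
jamb none
jamb 1 [ 0.5049 -0.311  -0.1649] 0.047
clock 1.05 tcp [ 0.1846 -0.5446  0.2313] j [-1.38  0.31  0.05  1.3   0.    1.43] shift [ 0.3783 -0.1184  0.0113] rot [ 0.      0.     -1.0791]
jamb 1 [ 0.508  -0.309  -0.1781] 0.048
clock 1.1 tcp [ 0.1846 -0.5446  0.2313] j [-1.38  0.31  0.05  1.3   0.    1.43] shift [ 0.3819 -0.1193  0.0113] rot [ 1.0000e-04  1.0000e-04 -1.0659e+00]
jamb 2 [ 0.5056 -0.3096 -0.1683] 0.069
clock 1.25 tcp [ 0.1846 -0.5446  0.2313] j [-1.38  0.31  0.05  1.3  -0.    1.43] shift [ 0.3795 -0.1196  0.0113] rot [ 1.0000e-04  1.0000e-04 -1.0757e+00]
[0.52828386 0.29196525]
panel 1 [0.5147 0.3034 0.3189] 0.076
panel 1 [0.5152 0.3034 0.3417] 0.092
panel 1 [0.5173 0.3047 0.336 ] 0.179
panel 3 [0.5152 0.3039 0.3299] 0.137
```

```bash
python3 -m creep '[[0.05,-0.016,0,0,0,-0.14],[0.1,-0.032,0,0,0,-0.28],[0.15,-0.047,0,0,0,-0.42],[0.2,-0.063,0,0,0,-0.56],[0.25,-0.078,0,0,0,-0.7],[0.3,-0.094,0,0,0,-0.84],[0.35,-0.11,0,0,0,-0.98],[0.38,-0.119,0.01,0,0,-1.07]]' 0.085
python3 -m creep '[[0,0,0,0,0,0],[0,0,0,0,0,0]]'
python3 - <<'E'
from h import *
w=viewer.read_camera("wrist");cv2.imwrite("pics/w1.png",w["image"][:,:,::-1])
v=fit("jamb",[w],[.5056,-.3096,-.168],0,120)
if v is not None: goto(v[0],v[1],.1,v[2])
E
```

```text
clock: 2.55
tcp_pos: [0.5085, -0.3085, 0.222]
orientation: [0.001, 0.764, 0.645, 0.0]
wrist_force: [-0.7, -1.1, -0.1]
finger_gap: 0.085
grip_force: 0.0
clock: 2.8
tcp_pos: [0.5059, -0.3101, 0.2213]
orientation: [-0.0, 0.766, 0.643, -0.0]
wrist_force: [0.5, 0.5, -0.4]
finger_gap: 0.085
grip_force: 0.0
jamb 1 [ 0.5031 -0.309  -0.1579] 0.023
clock 2.9 tcp [ 0.5056 -0.3108  0.2217] j [-0.69  0.35  0.08  1.3  -0.    1.06] shift [ 0.0014 -0.0028  0.1217] rot [ 0.0002  0.0005 -0.018 ]
```

View pics/w1.png

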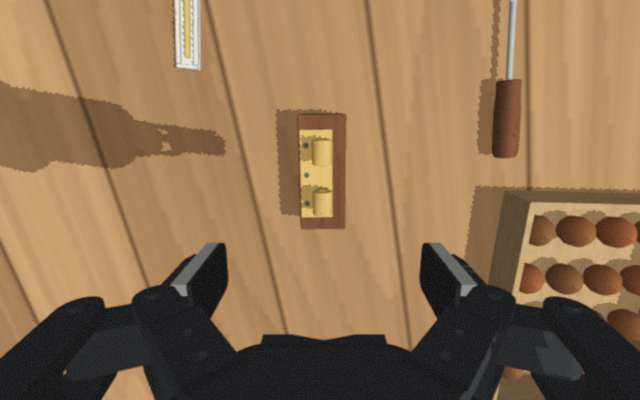

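The block is centred at about (322,171) between the fingers and the outline fit is tight, so I'll descend and grip.

```bash
python3 -m creep '[[0.001,-0.003,0.04,0,0,-0.018],[0.001,-0.003,0.08,0,0,-0.018],[0.001,-0.003,0.12,0,0,-0.018],[0.001,-0.003,0.15,0,0,-0.018],[0.001,-0.003,0.18,0,0,-0.018],[0.001,-0.003,0.2,0,0,-0.018],[0.001,-0.003,0.207,0,0,-0.018],[0.001,-0.003,0.207,0,0,-0.018]]' 0.085
python3 -m creep '[[0,0,0,0,0,0],[0,0,0,0,0,0],[0,0,0,0,0,0],[0,0,0,0,0,0],[0,0,0,0,0,0],[0,0,0,0,0,0]]' 0.03 50
```

```text
clock: 3.9
tcp_pos: [0.5031, -0.3091, 0.0146]
orientation: [0.0, 0.76, 0.649, -0.0]
wrist_force: [-0.2, -0.5, 1.1]
finger_gap: 0.085
grip_force: 0.0
clock: 4.65
tcp_pos: [0.5044, -0.309, 0.0156]
orientation: [0.001, 0.76, 0.65, 0.0]
wrist_force: [-0.8, 0.5, 5.8]
finger_gap: 0.047
grip_force: 53.4
```

```bash
python3 -m creep '[[0,0,-0.03,0,0,0],[0,0,-0.07,0,0,0],[0,0,-0.11,0,0,0],[0,0,-0.15,0,0,0],[0,0,-0.15,0,0,0]]'
python3 - <<'E'
from h import *
goto(.5525,.008,.16,.085)
E
```

```text
clock: 5.28
tcp_pos: [0.5051, -0.3096, 0.1675]
orientation: [0.003, 0.76, 0.65, 0.001]
wrist_force: [0.6, -0.9, -2.5]
finger_gap: 0.0472
grip_force: 52.7
clock 5.28 tcp [ 0.5051 -0.3096  0.1675] j [-0.69  0.37 -0.04  1.16 -0.    1.04] shift [ 0.3211 -0.0025  0.0064] rot [ 0.0048  0.0037 -0.2408]
```

```bash
python3 -m creep '[[0.04,0,0,0,0,-0.03],[0.09,0,0,0,0,-0.07],[0.14,-0.001,0,0,0,-0.11],[0.19,-0.001,0,0,0,-0.15],[0.24,-0.002,0,0,0,-0.19],[0.28,-0.002,0,0,0,-0.22],[0.31,-0.002,0,0,0,-0.24],[0.321,-0.002,0,0,0,-0.241]]'
python3 -m creep '[[0,0,0,0,0,0],[0,0,0,0,0,0],[0,0,0,0,0,0]]'
python3 - <<'E'
from h import *
w=viewer.read_camera("wrist");cv2.imwrite("pics/w2.png",w["image"][:,:,::-1])
t=viewer.read_camera("top")
s,_=tool();print(s["tcp_pos"])
for l in("nest","jamb"):
  for o in nets.outline_of(l,w): print(l,o["box"],o["confidence"])
fit("nest",[w],[.5525,.008,.085],0,200)
fit("jamb",[w],[.5525,.008,.085],s["tcp_pos"][2]-.0150,200)
fit("jamb",[t],[.5525,.008,.085],s["tcp_pos"][2]-.0150,200)
E
```

```text
clock: 6.28
tcp_pos: [0.5502, 0.0108, 0.1623]
orientation: [-0.001, 0.676, 0.737, -0.001]
wrist_force: [-0.8, 0.5, -2.8]
finger_gap: 0.0472
grip_force: 52.6
clock: 6.65
tcp_pos: [0.5513, 0.0079, 0.1641]
orientation: [0.0, 0.677, 0.736, -0.0]
wrist_force: [0.1, 0.7, -2.7]
finger_gap: 0.047
grip_force: 52.6
[0.55135024 0.00808842 0.16427135]
nest [275.4, 90.2, 372.7, 125.5] 0.68
jamb [257.0, 119.9, 390.2, 341.5] 0.61
nest 1 [0.5513 0.0091 0.0938] 0.815
jamb 1 [0.5499 0.0077 0.0784] 0.227
jamb 1 [0.5497 0.0378 0.1528] 0.731
```

View pics/w2.png

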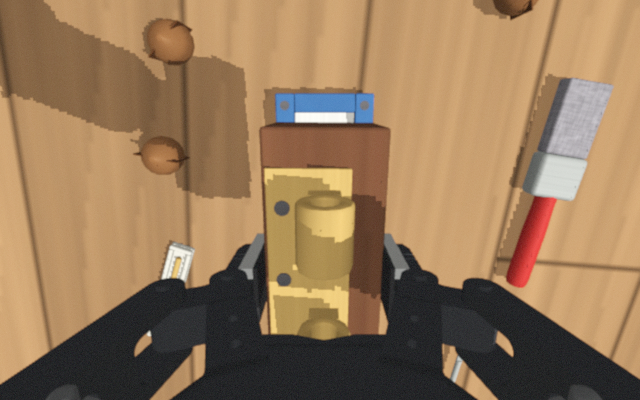

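The held block at (325,230) hides most of the nest; only its far rim shows, around (324,105). I'll back off to see the whole nest.

```bash
python3 -m creep '[[-0.04,0,0,0,0,0],[-0.08,0,0,0,0,0],[-0.12,0,-0.02,0,0,0],[-0.15,0,-0.04,0,0,0],[-0.15,0,-0.04,0,0,0],[-0.15,0,-0.04,0,0,0],[-0.15,0,-0.04,0,0,0]]'
python3 - <<'E'
from h import *
w=viewer.read_camera("wrist");cv2.imwrite("pics/w3.png",w["image"][:,:,::-1])
w2=viewer.read_camera("wrist")
s,r=tool();print(s["tcp_pos"],r.as_matrix().round(4).tolist())
v=fit("nest",[w],[.5525,.008,.085],0,200)
v2=fit("nest",[w2],[.5525,.008,.085],0,200)
# precise pocket: white floor + rim edges check
m=render(w,"nest",v,0); e=cv2.Canny((m*255).astype(np.uint8),50,150); im=w["image"].copy(); im[e>0]=[255,0,0]
M["poc"]=[box((-.026,.026),(-.062,.062),(.022,.022))]; e=cv2.Canny((render(w,"poc",v,0)*255).astype(np.uint8),50,150); im[e>0]=[0,255,0]
cv2.imwrite("pics/w3.png",cv2.resize(im[0:250,160:500],None,fx=2.2,fy=2.2)[:,:,::-1])
E
```

```text
clock: 7.88
tcp_pos: [0.5635, -0.1393, 0.2035]
orientation: [-0.001, 0.676, 0.737, -0.0]
wrist_force: [-0.5, 0.3, -3.1]
finger_gap: 0.0472
grip_force: 52.7
[ 0.56372071 -0.13935224  0.20366985] [[-0.0862, 0.9963, -0.0012], [0.9963, 0.0862, 0.0005], [0.0006, -0.0011, -1.0]]
nest 1 [0.5504 0.0079 0.0883] 0.009
nest 1 [0.5507 0.008  0.0841] 0.014
```

View pics/w3.png

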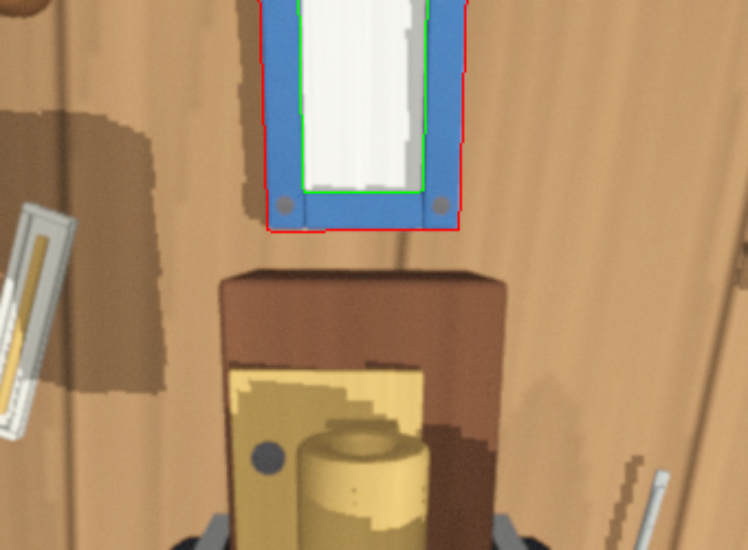

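The red and green overlay matches the nest rim and pocket edges. The block's far top corners are at full-image pixels of about (260.5,128.6) and (389.5,128.6). Next I'll work out where the block sits in the hand.

```bash
python3 - <<'E'
from h import *
w=viewer.read_camera("wrist");s,r=tool()
P=[np.array([*ray(w,uv,s["tcp_pos"][2]+.025),s["tcp_pos"][2]+.025]) for uv in((260.5,128.6),(389.5,128.6))]
for p in P: print("corner in tool",r.inv().apply(p-s["tcp_pos"]).round(4))
for p in P: print(p.round(4))
fit("jamb",[w],[*s["tcp_pos"][:2],.086],s["tcp_pos"][2]-.015,250)
goto(.5505,.008,.1,.086)
E
```

```text
corner in tool [ 0.0594 -0.0238 -0.025 ]
corner in tool [ 0.0593  0.0223 -0.025 ]
[ 0.5352 -0.0827  0.2291]
[ 0.5811 -0.0788  0.2291]
jamb 1 [ 0.5624 -0.14    0.0714] 0.23
clock 8.18 tcp [ 0.5641 -0.14    0.2042] j [-0.38  0.33  0.01  1.25 -0.    1.1 ] shift [ 0.1486 -0.0009  0.1042] rot [-0.0002 -0.     -0.0003]
```

```bash
python3 -m creep '[[0.03,0,0,0,0,0],[0.07,0,0.02,0,0,0],[0.11,0,0.06,0,0,0],[0.14,0,0.1,0,0,0],[0.149,0,0.13,0,0,0],[0.149,0,0.144,0,0,0],[0.149,0,0.144,0,0,0],[0.149,0,0.144,0,0,0]]'
python3 - <<'E'
from h import *
for i in range(3):
    goto(.5505,.008,.026,.086); viewer.read_camera("wrist")
E
```

```text
clock: 9.18
tcp_pos: [0.5528, 0.0071, 0.0616]
orientation: [0.001, 0.677, 0.736, 0.001]
wrist_force: [-0.4, 0.5, -1.3]
finger_gap: 0.0471
grip_force: 52.5
clock 9.18 tcp [0.5528 0.0071 0.0616] j [-0.13  0.38 -0.3   0.89 -0.    1.35] shift [ 0.0011 -0.0023  0.0356] rot [ 0.0024  0.0007 -0.002 ]
clock 9.22 tcp [0.5529 0.0071 0.0618] j [-0.13  0.38 -0.3   0.89 -0.    1.35] shift [ 0.0011 -0.0024  0.0358] rot [ 0.0028  0.0008 -0.002 ]
clock 9.28 tcp [0.5528 0.0072 0.0617] j [-0.13  0.38 -0.3   0.89 -0.    1.35] shift [ 0.001  -0.0023  0.0357] rot [ 0.0027  0.0007 -0.002 ]
```

```bash
python3 -m creep '[[0.0015,-0.0017,0,0,0,0],[0.0015,-0.0017,0.005,0,0,0],[0.0015,-0.0017,0.01,0,0,0],[0.0015,-0.0017,0.015,0,0,0],[0.0015,-0.0017,0.015,0,0,0],[0.0015,-0.0017,0.015,0,0,0]]'
python3 - <<'E'
from h import *
goto(.5511,.0086,.026,.086)
w=viewer.read_camera("wrist");cv2.imwrite("pics/w4.png",cv2.resize(w["image"][60:310,170:490],None,fx=2.3,fy=2.3)[:,:,::-1])
goto(.5511,.0086,.026,.086)
E
```

```text
clock: 10.07
tcp_pos: [0.5497, 0.0093, 0.0452]
orientation: [0.0, 0.676, 0.737, -0.0]
wrist_force: [0.0, -0.6, -2.1]
finger_gap: 0.0471
grip_force: 52.6
clock 10.07 tcp [0.5497 0.0093 0.0452] j [-0.13  0.39 -0.32  0.86 -0.    1.36] shift [-0.0008  0.0013  0.0192] rot [-0.0001  0.0001 -0.001 ]
clock 10.12 tcp [0.5498 0.0093 0.0453] j [-0.13  0.39 -0.32  0.86 -0.    1.36] shift [-0.0008  0.0012  0.0193] rot [ 0.0001  0.0001 -0.001 ]
```

View pics/w4.png

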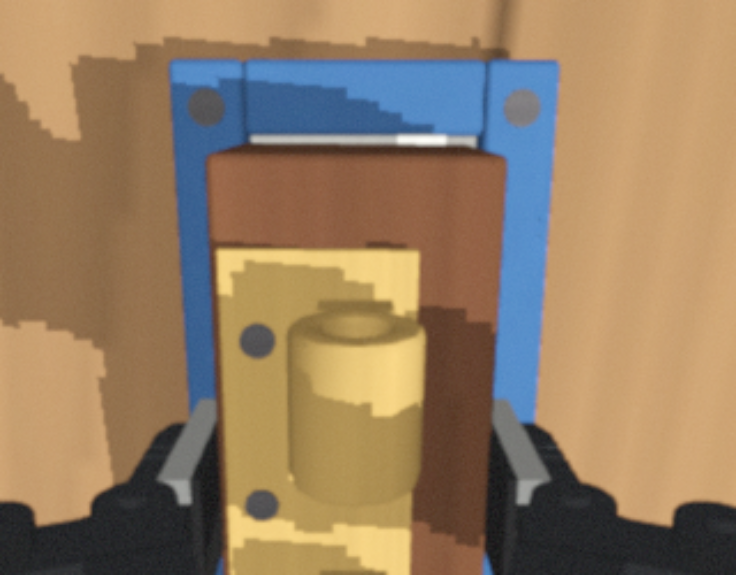

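The block still sits about 1.5 mm too far left of the pocket: its centre is at column 357 and the pocket's at 364. The measured pose shows the same offset, so I'll correct it.

```bash
python3 -m creep '[[-0.0008,0.0015,0,0,0,0],[-0.0008,0.0015,0.003,0,0,0],[-0.0008,0.0015,0.003,0,0,0],[-0.0008,0.0015,0.003,0,0,0]]'
python3 - <<'E'
from h import *
goto(.5512,.0086,.025,.086)
E
```

```text
clock: 10.62
tcp_pos: [0.5511, 0.0087, 0.0422]
orientation: [-0.0, 0.676, 0.736, -0.0]
wrist_force: [0.2, 0.2, -2.6]
finger_gap: 0.0469
grip_force: 52.6
clock 10.62 tcp [0.5511 0.0087 0.0422] j [-0.13  0.4  -0.32  0.85 -0.    1.36] shift [-0.0001  0.0001  0.0172] rot [-0.0002  0.     -0.001 ]
```

On target; descending.

```bash
python3 -m creep '[[0,0,0.004,0,0,0],[0,0,0.008,0,0,0],[0,0,0.01,0,0,0],[0,0,0.01,0,0,0]]'; python3 -m creep '[[0,0,0.003,0,0,0],[0,0,0.006,0,0,0],[0,0,0.0065,0,0,0],[0,0,0.0065,0,0,0]]'
```

```text
clock: 11.12
tcp_pos: [0.551, 0.0087, 0.032]
orientation: [-0.0, 0.676, 0.737, -0.0]
wrist_force: [-0.1, 0.4, -3.2]
finger_gap: 0.0466
grip_force: 52.6
clock: 11.62
tcp_pos: [0.5512, 0.0087, 0.0258]
orientation: [0.0, 0.676, 0.737, -0.0]
wrist_force: [-0.3, 0.6, -2.4]
finger_gap: 0.0472
grip_force: 52.6
```

```bash
python3 -m creep '[[0,0,0.001,0,0,0],[0,0,0.0015,0,0,0],[0,0,0.0015,0,0,0]]'; python3 -m creep '[[0,0,0,0,0,0],[0,0,0,0,0,0],[0,0,0,0,0,0],[0,0,0,0,0,0],[0,0,0,0,0,0]]' 0.06
```

```text
clock: 12.0
tcp_pos: [0.5513, 0.0086, 0.0256]
orientation: [0.0, 0.676, 0.737, 0.0]
wrist_force: [-3.8, 0.6, 6.3]
finger_gap: 0.0472
grip_force: 53.8
clock: 12.62
tcp_pos: [0.5512, 0.0086, 0.0242]
orientation: [0.0, 0.676, 0.737, -0.0]
wrist_force: [-0.4, 0.0, -0.3]
finger_gap: 0.0601
grip_force: 0.0
```

```bash
python3 -m creep '[[0,0,-0.01,0,0,0],[0,0,-0.04,0,0,0],[0,0,-0.08,0,0,0],[-0.03,0,-0.12,0,0,0],[-0.08,0,-0.17,0,0,0],[-0.08,0,-0.19,0,0,0],[-0.08,0,-0.19,0,0,0],[-0.08,0,-0.19,0,0,0]]' 0.085
python3 - <<'E'
from h import *
w=viewer.read_camera("wrist");w2=viewer.read_camera("wrist")
s,_=tool();print(s["tcp_pos"])
j=[fit("jamb",[p],[.5505,.008,.086],.01,120) for p in(w,w2)]
im=w["image"].copy()
for l,z,c in(("nest",0,[255,0,0]),("jamb",.01,[0,255,0])):
    e=cv2.Canny((render(w,l,[.5505,.008,.086],z)*255).astype(np.uint8),50,150); im[e>0]=c
cv2.imwrite("pics/w5.png",cv2.resize(im[0:280,160:500],None,fx=2.1,fy=2.1)[:,:,::-1])
goto(.5152,.3036,.26,.33)
E
```

```text
clock: 13.62
tcp_pos: [0.5575, -0.0706, 0.2137]
orientation: [-0.0, 0.676, 0.737, -0.0]
wrist_force: [1.1, 0.2, 0.4]
finger_gap: 0.0847
grip_force: 0.0
[ 0.55705459 -0.0702271   0.21286059]
jamb 1 [0.5502 0.0079 0.0839] 0.036
jamb none
clock 13.82 tcp [ 0.5572 -0.0703  0.213 ] j [-0.27  0.29 -0.02  1.25 -0.    1.22] shift [ 0.3761 -0.0099 -0.0467] rot [-0.0022 -0.0011 -0.2441]
```

View pics/w5.png

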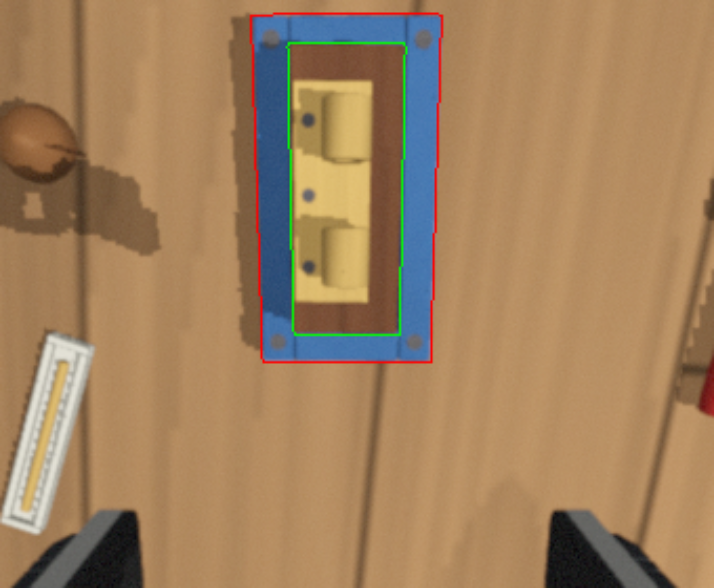

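The block is seated squarely: the green model edges coincide with it inside the nest. Next, the panel.

```bash
python3 - <<'E'
from h import *
goto(.5411,.2279,.26,.33)
E
```

```text
clock 13.82 tcp [ 0.5572 -0.0703  0.213 ] j [-0.27  0.29 -0.02  1.25 -0.    1.22] shift [ 0.2985  0.0094 -0.0468] rot [-0.0022 -0.0011 -0.2441]
```

```bash
python3 -m creep '[[0.04,0.001,-0.01,0,0,-0.03],[0.09,0.003,-0.02,0,0,-0.07],[0.14,0.004,-0.03,0,0,-0.11],[0.19,0.006,-0.04,0,0,-0.15],[0.24,0.008,-0.047,0,0,-0.19],[0.28,0.009,-0.047,0,0,-0.23],[0.298,0.009,-0.047,0,0,-0.244],[0.298,0.009,-0.047,0,0,-0.244]]'
python3 -m creep '[[0,0,0,0,0,0],[0,0,0,0,0,0]]'
python3 - <<'E'
from h import *
w=viewer.read_camera("wrist");w2=viewer.read_camera("wrist")
for o in nets.outline_of("panel",w): print(o["box"],o["confidence"])
M["panel"]=M["panel"][:1]
v=None
for p in(w,w2):
    v=fit("panel",[p],[.5152,.3036,.33],.008,90)
v=v if v is not None else [.5152,.3036,.33]
im=w["image"].copy()
M["rail"]=[box((-.007,.007),(-.05,.05),(.098,.098))]
for l,c in(("panel",[255,0,0]),("rail",[0,255,0])):
    e=cv2.Canny((render(w,l,v,.008)*255).astype(np.uint8),50,150); im[e>0]=c
cv2.imwrite("pics/w6.png",cv2.resize(im[0:280,160:500],None,fx=2.1,fy=2.1)[:,:,::-1])
goto(v[0],v[1],.14,v[2])
E
```

```text
clock: 14.82
tcp_pos: [0.5411, 0.2274, 0.2605]
orientation: [-0.0, 0.581, 0.814, -0.001]
wrist_force: [0.4, -0.3, -0.3]
finger_gap: 0.0849
grip_force: 0.0
clock: 15.08
tcp_pos: [0.5419, 0.2253, 0.2612]
orientation: [0.0, 0.583, 0.813, -0.0]
wrist_force: [0.1, -0.6, -0.6]
finger_gap: 0.0849
grip_force: 0.0
[59.0, 29.7, 203.4, 96.9] 0.79
panel none
panel 1 [0.5124 0.3046 0.3174] 0.057
clock 15.32 tcp [0.5418 0.226  0.2614] j [ 0.26  0.33  0.15  1.38 -0.    1.5 ] shift [ 0.0838 -0.0026  0.1214] rot [0.0001 0.0001 0.0106]
```

View pics/w6.png

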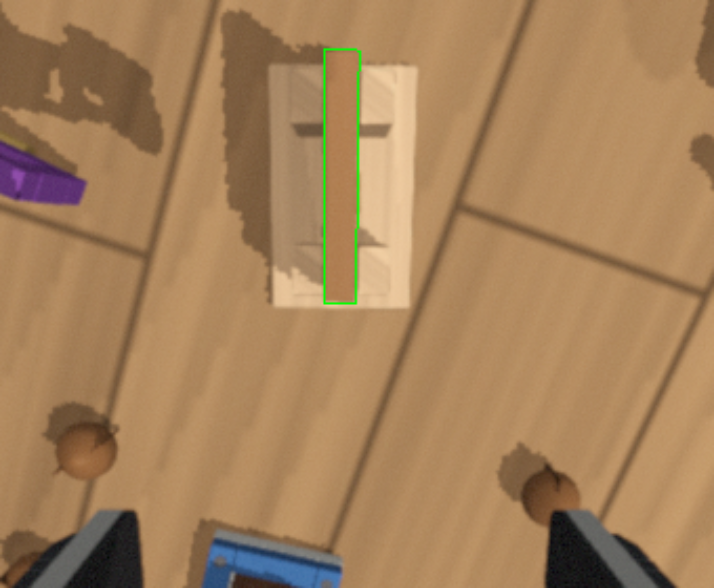

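The green rail model matches the panel's top edge, centred near (322,83) in the full image. Moving over it.

```bash
python3 -m creep '[[0.03,-0.001,0.02,0,0,0.01],[0.06,-0.002,0.05,0,0,0.01],[0.08,-0.002,0.09,0,0,0.01],[0.0844,-0.0018,0.12,0,0,0.01],[0.0844,-0.0018,0.13,0,0,0.01],[0.0844,-0.0018,0.13,0,0,0.01],[0.0844,-0.0018,0.13,0,0,0.01]]'
python3 - <<'E'
from h import *
goto(.5134,.3053,.078,.3174)
E
```

```text
clock: 16.2
tcp_pos: [0.5139, 0.3059, 0.1328]
orientation: [0.001, 0.586, 0.81, 0.001]
wrist_force: [0.3, 1.2, 1.4]
finger_gap: 0.085
grip_force: 0.0
clock 16.2 tcp [0.5139 0.3059 0.1328] j [ 0.4   0.4  -0.07  1.09 -0.    1.66] shift [-0.0004 -0.0008  0.0548] rot [ 0.0025 -0.0001  0.0009]
```

```bash
python3 -m creep '[[-0.0004,-0.0008,0.02,0,0,0],[-0.0004,-0.0008,0.04,0,0,0],[-0.0004,-0.0008,0.053,0,0,0],[-0.0004,-0.0008,0.055,0,0,0],[-0.0004,-0.0008,0.055,0,0,0]]' 0.085
python3 -m creep '[[0,0,0,0,0,0],[0,0,0,0,0,0],[0,0,0,0,0,0],[0,0,0,0,0,0],[0,0,0,0,0,0],[0,0,0,0,0,0],[0,0,0,0,0,0],[0,0,0,0,0,0]]' 0.005 30
python3 - <<'E'
from h import *
goto(.5134,.3053,.158,.3174)
E
```

```text
clock: 16.82
tcp_pos: [0.5126, 0.3054, 0.077]
orientation: [0.0, 0.586, 0.81, 0.0]
wrist_force: [-0.3, -0.1, -0.7]
finger_gap: 0.0852
grip_force: 0.0
clock: 17.82
tcp_pos: [0.5123, 0.3054, 0.0764]
orientation: [0.0, 0.586, 0.81, 0.0]
wrist_force: [0.6, 0.2, 1.3]
finger_gap: 0.0132
grip_force: 31.7
clock 17.82 tcp [0.5123 0.3054 0.0764] j [ 0.4   0.44 -0.16  0.97 -0.    1.65] shift [-0.0005  0.0011 -0.0816] rot [0.0004 0.     0.0016]
```

```bash
python3 -m creep '[[0,0,-0.02,0,0,0],[0,0,-0.05,0,0,0],[0,0,-0.08,0,0,0],[0,0,-0.11,0,0,0],[0,0,-0.125,0,0,0],[0,0,-0.125,0,0,0]]' - 50
python3 - <<'E'
from h import *
goto(.5511,.0085,.19,.085)
E
```

```text
clock: 18.58
tcp_pos: [0.5124, 0.3055, 0.2018]
orientation: [0.0, 0.586, 0.81, 0.001]
wrist_force: [0.7, 0.5, -1.1]
finger_gap: 0.0133
grip_force: 51.7
clock 18.57 tcp [0.5124 0.3055 0.2018] j [ 0.4   0.36  0.05  1.25 -0.    1.65] shift [-0.2941 -0.0564  0.0117] rot [ 1.30e-03 -2.00e-04  2.34e-01]
```

```bash
python3 -m creep '[[-0.02,-0.004,0,0,0,0.02],[-0.06,-0.012,0,0,0,0.05],[-0.11,-0.021,0,0,0,0.09],[-0.16,-0.031,0,0,0,0.13],[-0.21,-0.04,0,0,0,0.17],[-0.25,-0.048,0,0,0,0.2],[-0.28,-0.054,0,0,0,0.22],[-0.294,-0.0564,0,0,0,0.234]]'
python3 -m creep '[[0,0,0,0,0,0],[0,0,0,0,0,0],[0,0,0,0,0,0],[0,0,0,0,0,0]]'
python3 - <<'E'
from h import *
w=viewer.read_camera("wrist");sd=viewer.read_camera("side")
cv2.imwrite("pics/a.png",np.vstack([w["image"][60:340,130:520],cv2.resize(sd["image"][120:270,250:440],(390,308))])[:,:,::-1])
s,_=tool()
fit("panel",[sd],[.551,.0085,.085],s["tcp_pos"][2]-.0685,60)
fit("panel",[w],[.551,.0085,.085],s["tcp_pos"][2]-.0685,300)
goto(.5511,.0085,.1245,.085)
E
```

```text
clock: 19.58
tcp_pos: [0.5497, 0.0062, 0.1998]
orientation: [-0.001, 0.678, 0.735, -0.001]
wrist_force: [-0.9, -0.4, -1.3]
finger_gap: 0.0133
grip_force: 51.6
clock: 20.08
tcp_pos: [0.5507, 0.0094, 0.2014]
orientation: [0.0, 0.676, 0.737, 0.0]
wrist_force: [-0.9, 0.2, 0.0]
finger_gap: 0.013
grip_force: 51.6
panel 1 [0.5526 0.0096 0.0715] 0.221
panel 1 [0.5493 0.0091 0.0853] 0.214
clock 20.27 tcp [0.5507 0.0088 0.2013] j [-0.13  0.28 -0.08  1.22 -0.    1.36] shift [-0.0003  0.0003  0.0768] rot [0.0001 0.0001 0.0006]
```

View pics/a.png

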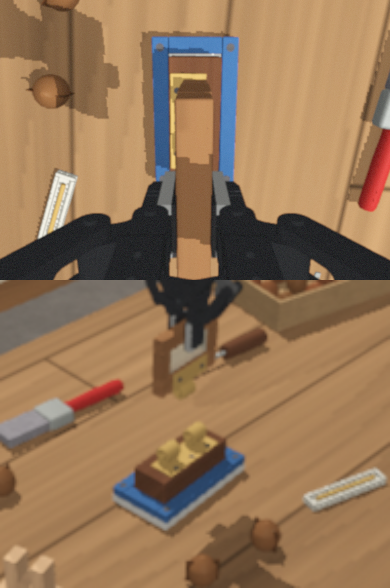

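The panel hangs upright above the seated block, with its knuckle over the gap in the side view. Descending to just above the knuckles.

```bash
python3 -m creep '[[0,0,0.015,0,0,0],[0,0,0.03,0,0,0],[0,0,0.045,0,0,0],[0,0,0.05,0,0,0],[0,0,0.05,0,0,0],[0,0,0.05,0,0,0]]'
python3 - <<'E'
from h import *
goto(.5511,.0086,.1245,.085)
w=viewer.read_camera("wrist");sd=viewer.read_camera("side")
s,r=tool();im=sd["image"].copy()
S=6;y0,x0=160,295;c=cv2.resize(im[y0:y0+90,x0:x0+90],None,fx=S,fy=S,interpolation=cv2.INTER_CUBIC)
def draw(X,v,z,col):
    for q in (proj(sd,pose(v,X,z))-[x0,y0]+.5)*S-.5: cv2.circle(c,tuple(int(a) for a in q.round()),2,col,-1)
zt=s["tcp_pos"][2]-.0685; tv=[*s["tcp_pos"][:2],.0855]
draw(M["panel"][1],tv,zt,(0,255,0)); draw(M["panel"][0],tv,zt,(0,255,0))
jv=[.5511,.0086,.085]
for X in M["jamb"]: draw(X,jv,.01,(255,0,0))
cv2.imwrite("pics/b.png",c[:,:,::-1])
# frame top far corners in wrist view: for in-hand offset
cv2.imwrite("pics/wb.png",cv2.resize(w["image"][80:280,220:420],None,fx=2.7,fy=2.7,interpolation=cv2.INTER_CUBIC)[:,:,::-1])
E
python3 -c "
import cv2,numpy as np
cv2.imwrite('pics/bb.png',cv2.resize(np.hstack([cv2.imread('pics/b.png'),cv2.imread('pics/wb.png')]),(800,400),interpolation=cv2.INTER_AREA))"
```

```text
clock: 21.02
tcp_pos: [0.5511, 0.0084, 0.1517]
orientation: [0.0, 0.676, 0.736, 0.0]
wrist_force: [0.9, 0.5, -0.9]
finger_gap: 0.0135
grip_force: 51.6
clock 21.02 tcp [0.5511 0.0084 0.1517] j [-0.13  0.3  -0.17  1.1  -0.    1.36] shift [ 0.0002 -0.      0.0272] rot [ 0.0009  0.0003 -0.    ]
```

View pics/bb.png

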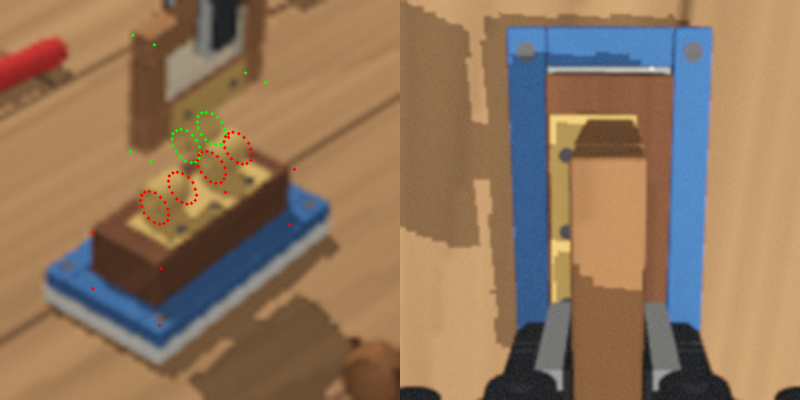

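The block model in red matches its corners. The panel model in green looks a few pixels low against the panel's bottom corner, so I'll check that numerically by fitting the panel's height and shift in the side view with the fingers masked out.

```bash
cat > pf.py <<'E'
from h import *
def ignore(p,s):
    t=s["tcp_pos"]; v=[t[0],t[1],.0855]
    M["grip"]=[box((-.03,.03),(-.018,.018),(-.003,.06)),box((-.06,.06),(-.05,.05),(.04,.16))]
    return render(p,"grip",v,t[2])>.01
def pfit(p,s,free="yzr"):
    rs=[o for o in nets.outline_of("panel",p)]
    c=proj(p,np.array([s["tcp_pos"]-[0,0,.02]]))[0]
    rs=[o for o in rs if np.hypot((o["box"][0]+o["box"][2])/2-c[0],(o["box"][1]+o["box"][3])/2-c[1])<30]
    if not rs: return None
    r=rs[0]["region"].astype(np.float32); ok=~ignore(p,s); t=s["tcp_pos"]
    def rend(v): # dy along tool x, dz, roll about panel x (in-plane)
        R=Ro.from_rotvec([v[2],0,0]).as_matrix(); old=M["panel"]
        g=np.array([0,0,.089]); M["tmp"]=[(X-g)@R.T+g+[0,v[0],v[1]] for X in old]
        return render(p,"tmp",[t[0],t[1],.0855],t[2]-.0685)
    def f(v):
        m=rend(v); return 1-(np.minimum(m,r)*ok).sum()/(np.maximum(m,r)*ok).sum()
    b=minimize(f,[0,0,0],method="Nelder-Mead",options=dict(initial_simplex=[[0,0,0],[.005,0,0],[0,.005,0],[0,0,.05]],xatol=1e-4,fatol=1e-5))
    return b.x,b.fun,f([0,0,0])
E
python3 - <<'E'
from pf import *
for i in range(3):
    p=viewer.read_camera("side");s,_=tool();r=pfit(p,s)
    if r: print(r[0].round(4),round(r[1],3),round(r[2],3))
    fit("jamb",[p],[.551,.0085,.085],.01,30)
E
```

```text
[0.0008 0.0085 0.0347] 0.122 0.245
jamb 1 [0.5606 0.0017 0.1324] 0.138
[ 0.0035  0.0061 -0.0227] 0.088 0.202
jamb 1 [0.5601 0.0026 0.0972] 0.138
jamb 1 [0.5601 0.0028 0.0781] 0.107
```

```bash
python3 - <<'E'
from pf import *
w=viewer.read_camera("wrist");s,r=tool();t=s["tcp_pos"];print(t)
g=cv2.GaussianBlur(cv2.cvtColor(w["image"],cv2.COLOR_RGB2GRAY),(3,3),0).astype(float)
print("col 324 rows 135-170",g[135:172,324].astype(int).tolist())
for row in(165,175): print(row,g[row,298:352].astype(int).tolist())
for dz in(0,.004,.008):
    c=np.array([[a,.05,b] for b in(.098,.024) for a in(-.007,.007)])
    print(dz,proj(w,pose([t[0],t[1],.0855],c,t[2]-.0685+dz)).round(1).tolist())
top=viewer.read_camera("top")
for o in nets.outline_of("panel",top): print(o["box"],round(o["confidence"],2))
E
```

```text
[0.55072408 0.00843656 0.15128519]
col 324 rows 135-170 [100, 110, 140, 164, 148, 109, 84, 79, 78, 76, 74, 74, 75, 75, 75, 77, 81, 82, 80, 77, 76, 75, 80, 100, 126, 144, 153, 156, 157, 157, 157, 156, 156, 156, 157, 156, 156]
165 [156, 152, 152, 151, 149, 139, 124, 122, 132, 141, 145, 145, 146, 145, 145, 147, 149, 150, 151, 152, 153, 155, 156, 157, 157, 157, 157, 156, 157, 159, 160, 160, 160, 159, 158, 159, 159, 159, 158, 158, 158, 158, 157, 154, 141, 122, 107, 103, 104, 106, 107, 107, 107, 107]
175 [153, 152, 152, 151, 150, 141, 127, 123, 132, 142, 145, 144, 144, 144, 145, 146, 148, 149, 150, 152, 154, 155, 156, 157, 157, 157, 157, 156, 157, 158, 158, 158, 159, 158, 158, 159, 158, 158, 158, 158, 158, 158, 158, 155, 142, 121, 104, 99, 98, 100, 101, 103, 106, 107]
0 [[307.0, 156.0], [346.9, 156.0], [313.3, 137.3], [337.8, 137.3]]
0.004 [[306.5, 157.8], [347.7, 157.7], [313.1, 137.9], [338.1, 137.9]]
0.008 [[305.8, 159.6], [348.6, 159.5], [312.9, 138.6], [338.4, 138.6]]
[152.2, 263.4, 197.4, 296.4] 0.76
[240.6, 271.5, 259.9, 318.8] 0.74
```

The wrist view puts the panel's height in the hand at about 0 mm off, with a 0.6 mm shift to make. I'll go down carefully, watching the force.

```bash
python3 -m creep '[[0.0006,0.0006,0.003,0,0,0],[0.0006,0.0006,0.006,0,0,0],[0.0006,0.0006,0.01,0,0,0],[0.0006,0.0006,0.01,0,0,0]]'; python3 -m creep '[[0,0,0.003,0,0,0],[0,0,0.006,0,0,0],[0,0,0.01,0,0,0],[0,0,0.01,0,0,0]]'
```

```text
clock: 22.22
tcp_pos: [0.5509, 0.0091, 0.1407]
orientation: [-0.0, 0.676, 0.737, -0.0]
wrist_force: [-0.8, -0.7, -1.5]
finger_gap: 0.0134
grip_force: 51.6
clock: 22.72
tcp_pos: [0.5509, 0.0091, 0.1308]
orientation: [-0.0, 0.676, 0.737, -0.0]
wrist_force: [0.5, -0.4, -1.8]
finger_gap: 0.0131
grip_force: 51.6
```

```bash
python3 -m creep '[[0,0,0.003,0,0,0],[0,0,0.006,0,0,0],[0,0,0.006,0,0,0],[0,0,0.006,0,0,0]]'; python3 -m creep '[[0,0,0.001,0,0,0],[0,0,0.002,0,0,0],[0,0,0.002,0,0,0]]';  python3 -m creep '[[0,0,0.0005,0,0,0],[0,0,0.001,0,0,0],[0,0,0.001,0,0,0]]'
```

```text
clock: 23.22
tcp_pos: [0.5513, 0.0091, 0.1253]
orientation: [0.0, 0.676, 0.737, -0.0]
wrist_force: [0.2, -0.4, -0.9]
finger_gap: 0.013
grip_force: 51.6
clock: 23.6
tcp_pos: [0.5512, 0.0091, 0.1232]
orientation: [-0.0, 0.676, 0.737, -0.0]
wrist_force: [0.4, -0.2, -0.5]
finger_gap: 0.013
grip_force: 51.6
clock: 23.98
tcp_pos: [0.5512, 0.0091, 0.1222]
orientation: [0.0, 0.676, 0.737, -0.0]
wrist_force: [-0.3, 0.5, -0.6]
finger_gap: 0.0135
grip_force: 51.6
```

```bash
python3 -m creep '[[0,0,0.0005,0,0,0],[0,0,0.001,0,0,0],[0,0,0.001,0,0,0]]';  python3 -m creep '[[0,0,0.0005,0,0,0],[0,0,0.0008,0,0,0],[0,0,0.0008,0,0,0]]'
```

```text
clock: 24.35
tcp_pos: [0.5512, 0.0091, 0.1212]
orientation: [0.0, 0.676, 0.737, -0.0]
wrist_force: [0.2, 1.5, -1.7]
finger_gap: 0.013
grip_force: 51.6
clock: 24.72
tcp_pos: [0.5512, 0.0091, 0.1204]
orientation: [0.0, 0.676, 0.736, -0.0]
wrist_force: [-0.3, 0.2, -0.8]
finger_gap: 0.0134
grip_force: 51.6
```

```bash
python3 -m creep '[[0,0,0.0005,0,0,0],[0,0,0.0008,0,0,0],[0,0,0.0008,0,0,0]]';  python3 -m creep '[[0,0,0.0005,0,0,0],[0,0,0.0008,0,0,0],[0,0,0.0008,0,0,0]]'
```

```text
clock: 25.1
tcp_pos: [0.5514, 0.0091, 0.12]
orientation: [0.0, 0.676, 0.737, 0.0]
wrist_force: [-1.6, -0.2, 2.9]
finger_gap: 0.0131
grip_force: 52.1
clock: 25.48
tcp_pos: [0.5515, 0.0091, 0.12]
orientation: [0.001, 0.676, 0.737, 0.0]
wrist_force: [-3.1, 0.4, 7.7]
finger_gap: 0.0132
grip_force: 53.0
```

Contact came at TCP z ≈ 0.1202, as predicted, so the target is 4 mm above that.

```bash
python3 -m creep '[[0,0,-0.002,0,0,0],[0,0,-0.004,0,0,0],[0,0,-0.0054,0,0,0],[0,0,-0.0054,0,0,0],[0,0,-0.0054,0,0,0],[0,0,-0.0054,0,0,0]]'
python3 - <<'E'
from pf import *
w=viewer.read_camera("wrist");s,r=tool();t=s["tcp_pos"];print(t,s["wrist_force"].round(1))
sd=viewer.read_camera("side")
g=cv2.GaussianBlur(cv2.cvtColor(w["image"],cv2.COLOR_RGB2GRAY),(3,3),0).astype(float)
print(g[120:172,324].astype(int).tolist()); print(g[175,298:352].astype(int).tolist())
c=np.array([[a,.05,b] for b in(.098,.024) for a in(-.007,.007)]);print(proj(w,pose([t[0],t[1],.0855],c,t[2]-.0682)).round(1).tolist())
# seated block far top corners / nest
for o in nets.outline_of("nest",w)[:1]: print("nest",o["box"])
print("nest pred far",proj(w,pose([.5505,.008,.086],np.array([[-.042,.078,.022],[.042,.078,.022]]),0)).round(1).tolist())
print("jamb far top pred",proj(w,pose([.5502,.0079,.085],np.array([[-.024,.06,.04],[.024,.06,.04]]),.01)).round(1).tolist())
print("nest col rows",g[60:135,324].astype(int).tolist())
E
```

```text
clock: 26.22
tcp_pos: [0.5512, 0.0091, 0.1241]
orientation: [-0.0, 0.676, 0.736, -0.0]
wrist_force: [-0.6, -0.1, -1.4]
finger_gap: 0.013
grip_force: 51.6
[0.55121035 0.00912638 0.12418136] [-0.1  0.3 -0.8]
[86, 99, 102, 102, 103, 103, 102, 102, 102, 102, 103, 102, 102, 102, 102, 102, 102, 101, 97, 91, 85, 82, 80, 77, 75, 74, 74, 74, 74, 74, 76, 79, 81, 79, 78, 76, 76, 83, 102, 127, 145, 154, 158, 158, 157, 157, 157, 157, 158, 158, 158, 158]
[152, 152, 152, 152, 150, 140, 127, 122, 131, 142, 145, 146, 147, 147, 146, 147, 149, 150, 151, 152, 153, 155, 156, 157, 157, 157, 157, 158, 159, 159, 159, 159, 159, 160, 160, 160, 160, 160, 159, 159, 159, 159, 159, 156, 144, 121, 105, 101, 102, 104, 106, 107, 107, 106]
[[307.0, 156.1], [346.9, 156.0], [313.4, 137.3], [337.8, 137.3]]
nest pred far [[265.9, 92.6], [382.0, 92.4]]
jamb far top pred [[287.0, 119.5], [360.3, 119.5]]
nest col rows [173, 174, 174, 174, 173, 174, 174, 174, 174, 174, 174, 174, 174, 174, 173, 173, 174, 174, 174, 174, 174, 174, 174, 174, 170, 164, 158, 149, 134, 123, 121, 119, 116, 118, 124, 128, 128, 128, 128, 128, 128, 127, 127, 127, 128, 127, 117, 100, 90, 87, 87, 86, 86, 95, 122, 158, 172, 148, 103, 78, 86, 99, 102, 102, 103, 103, 102, 102, 102, 102, 103, 102, 102, 102, 102]
```

The remaining offsets are about 0.4 mm in x and y with no contact force, so I'm handing in.

```bash
python3 -c "
from workcell import env
print(env.hand_in())"
```

```text
the job is handed in; nothing more can be done
None
```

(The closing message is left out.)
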